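Feel along a weld bead on a sprung rest

ROBOT

A 6-joint arm with a two-finger parallel gripper is mounted at the origin on a cart in front of the work surface, level with it; the furniture and walls round the work are solid. World frame = base frame: x ahead of the robot, y to its left, z up, the work surface at z = 0. Lengths are in m, angles in rad, forces in N, time in s.
With the tool pointing down it reaches from about 0.225 to 0.875 m from the base axis. Payload 3.4 kg.
Tool frame: the origin (TCP) lies at the very end of the fingers, on their centre line; the grasp point (between the pads) lies 19 mm behind it; z points along the fingers, y is the direction in which the jaws open and shut (so a half turn about z gives the same grasp; the last joint's range is limited). The gripper opens to 85 mm and grips with 20 to 120 N. Pads are 22 mm wide; open, the fingers measure 114 mm over their backs; the gripper's body (76 mm by 85 mm) begins 54 mm behind the grasp point. The pads swing forward as they close: fully open they stand 13 mm farther back than shut.
Start: joints at [1.22, 0.276, 1.505, -0, 1.361, -0.121], TCP at [0.131, 0.56, 0.195] pointing down, gripper open.
Joint ranges: [-2.89, 2.89], [-0.75, 2.08], [0.22, 2.7], [-1.18, 4.32], [0.11, 2.71], [-2.7, 2.7]. Speed limits (rad/s): [2.57, 2.57, 3.14, 3.14, 3.14, 3.14].

INTERFACE

Orientations are given as a unit quaternion [w, x, y, z].
In Python, from rig import telemetry, cams, sign_off, spotter gives the robot as it stands.
- The arm moves only by the tool servo_tool, never from a script. Its argument "steps" is a list of rows, each a list of 6 numbers: the shift along the tool's x, y, z in mm, then the turn, a rotation vector about the tool's x, y, z in degrees. In form: [[x, y, z, ax, ay, az], ...]. A call has 1 to 8 rows; each row is the pose to reach, as a shift and turn from the pose commanded when the call began, along the tool's axes at that moment; what a row does not reach only later rows make up. A row lasts 1/10 s, in which the tool goes at most 50 mm and 8.59 degrees, less where a joint would pass 70% of its speed; a pose out of reach is approached as far as the arm can. A call with a gripper value outside its range is refused whole. "hand" is the closure in counts, from 0 (fully open) to 255 (shut), set as the call begins (left out, the last holds). The fingers move at their own pace and stop on an object; "grip_force" is the grip in N (left out, the last holds). Time passes only in rows, so rows that repeat a pose let the fingers close. It gives the time, the measured TCP pose, the force and the opening at its end, in the units of the state.
- telemetry.get_state(): the state, without advancing time (a new reading comes with each control period).
- cams.get_image(name): name is "side" or "top" or "wrist"; returns (picture, depth): 384x512x3 uint8, red, green, blue; 384x512 float32, m along the optical axis (not along the pixel's ray), 0 where there is no reading.
- cams.camera_model(name): a dict with "camera_matrix" (3x3 intrinsics, pixels), "origin" and "rotation" of the camera in the world; the wrist camera has in their place "tool_from_camera" (4x4, takes a point from camera to tool coordinates, whose origin is the TCP and whose axes are the flange's). Camera axes: x right, y up, looking along -z (the intrinsics and any distortion apply to the point x, -y, -z); pixel columns grow to the right and rows downward; lengths in m; the calibration is good to about 2 mm. A picture is of the moment at which its call begins: read the wrist's pose just before it. camera_model takes no time and is no camera call.
- sign_off(): hands the job in, once; it reports no verdict.
Trained networks look in the newest picture that a camera, given by its name, has taken for a name from the list of things; names that differ only in an ending like _2 or _b are one class to them, and where a whole thing is asked for, a point or a joint stands for the part that bears it (a point fixed in the world has none). Each returns a list of dicts, best first, with "conf" (0 to 1); they miss things now and then, are a little off and sometimes report something else, mostly with a low value. They report only what shows in the picture. A call takes as long as a camera call. They do not tell look-alikes from the thing itself.
- spotter.outline_of(query, camera): "region" (384x512 bool, what is visible of it) and "rect" ([left, top, width, height] in pixels, round what is visible of it).
The state is a dict: "clock": time; "qpos": joint angles; "qd": joint speeds; "effort": joint torques, N m; "position": TCP position; "ee_rot": TCP orientation; "contact_force": force on the tool from outside, world axes, zero at the start; "moment": the same for the moment, N m; "width": finger opening in m.
Only numpy, scipy, OpenCV 4.12 (cv2) and the standard library are available. Lean on these libraries where they do the work, as an engineer would, in place of code of your own. Each camera call takes 0.05 s, during which the arm holds its last target.

TASK

Feel the weld on the test plate for faults: with the tips of the closed fingers, pointing straight down, follow the bead in one slow pass along its curve from the end at the yellow dot to the end at the blue dot, without losing touch with it on the way, then take the hand away. Touch it lightly: the springs of the blue platen under the plate should give a little all the way, but never be pushed down to the stops. The plate is not to be lifted or pushed out of its ledges, and the other things on the bench are to be left alone.

Things in the scene. Friction and masses are not known exactly. Their poses are not given: they have to be found in the camera images.
- rest: Sprung inspection rest, fixed to the bench: a dark steel base plate 178 x 78 x 12 mm and above it the floating blue platen. Origin at the centre of the base's underside, x along its length, z up. Four bolt heads at the corners (x +-80, y +-29 mm) reach 43 mm above the bench.
- platen (a joint): How far the blue platen is pressed down on its springs, m: 0 = up (its top 38 mm above the bench), 0.012 = down on its stops. It moves straight down only, starts to sink at roughly 2 N (1 to 3 N) and then takes 0.6 N more per mm; it springs back by itself.
- coupon: Dark steel weld test plate, 141 x 61 x 8 mm, about 0.5 kg, lying loose between low aluminium ledges on the platen; its top is 46 mm above the bench when the platen is up. Origin at the centre of its underside, x along its length from the yellow paint dot (at x = -64 mm) to the blue one (x = +64 mm), z up.
- bead: The weld on the plate: one bright bead 7 mm wide that stands 3 mm above the plate, in a shallow S: it runs 110 mm along the plate from beside the yellow dot to beside the blue dot and swings 15 mm to either side of the straight line (first to the plate's +y side, then to its -y side). Origin as the plate's.
- seam_1 (a point): Point 1 of 7 along the weld, on the crest of the bead (49 mm above the bench when the platen is up): the end beside the yellow dot. Points follow one another at 18 to 24 mm; between them the bead curves less than 2.5 mm from the straight.
- seam_2 (a point): Point 2 of 7 along the weld, on the crest of the bead (49 mm above the bench when the platen is up). Points follow one another at 18 to 24 mm; between them the bead curves less than 2.5 mm from the straight.
- seam_3 (a point): Point 3 of 7 along the weld, on the crest of the bead (49 mm above the bench when the platen is up). Points follow one another at 18 to 24 mm; between them the bead curves less than 2.5 mm from the straight.
- seam_4 (a point): Point 4 of 7 along the weld, on the crest of the bead (49 mm above the bench when the platen is up). Points follow one another at 18 to 24 mm; between them the bead curves less than 2.5 mm from the straight.
- seam_5 (a point): Point 5 of 7 along the weld, on the crest of the bead (49 mm above the bench when the platen is up). Points follow one another at 18 to 24 mm; between them the bead curves less than 2.5 mm from the straight.
- seam_6 (a point): Point 6 of 7 along the weld, on the crest of the bead (49 mm above the bench when the platen is up). Points follow one another at 18 to 24 mm; between them the bead curves less than 2.5 mm from the straight.
- seam_7 (a point): Point 7 of 7 along the weld, on the crest of the bead (49 mm above the bench when the platen is up): the end beside the blue dot. Points follow one another at 18 to 24 mm; between them the bead curves less than 2.5 mm from the straight.
- deburr_tool: Bystander, to be left alone: deburring tool with a blue handle, 118 mm long, 17 mm high; origin at the centre of its underside.
- paint_marker: Bystander, to be left alone: white paint marker with a yellow cap, 135 mm long, 17 mm thick; origin at the centre of its underside.
- tape_roll: Bystander, to be left alone: roll of tan tape, 96 mm across, 25 mm high; origin at the centre of its underside.
- cast_boss_0: Bystander, to be left alone: dark round casting, 50 mm across, 30 mm high; origin at the centre of its underside.
- caliper: Bystander, to be left alone: steel caliper, 210 mm long, 14 mm high; origin at the centre of its underside.
- chalk: Bystander, to be left alone: stick of white chalk, 61 mm long, 10 mm thick; origin at the centre of its underside.
There are look-alikes about, which are no part of the job. There is more than one size of the rest; the one meant has the size given above.

How it is judged:
On the way, in this order (a step that is already met when the one before it is completed fails the run):
1. The fingertips touch the bead at point 1 of 7 and the platen gives (yellow end) (horizontal distance between the grasp point and seam_1 below 0.008 m and contact force between the fingers and bead above 0.3 N and value of joint platen above 0.0008 m), for 0.05 s.
2. The fingertips touch the bead at point 2 of 7 and the platen gives (horizontal distance between the grasp point and seam_2 below 0.008 m and contact force between the fingers and bead above 0.3 N and value of joint platen above 0.0008 m), for 0.05 s.
3. The fingertips touch the bead at point 3 of 7 and the platen gives (horizontal distance between the grasp point and seam_3 below 0.008 m and contact force between the fingers and bead above 0.3 N and value of joint platen above 0.0008 m), for 0.05 s.
4. The fingertips touch the bead at point 4 of 7 and the platen gives (horizontal distance between the grasp point and seam_4 below 0.008 m and contact force between the fingers and bead above 0.3 N and value of joint platen above 0.0008 m), for 0.05 s.
5. The fingertips touch the bead at point 5 of 7 and the platen gives (horizontal distance between the grasp point and seam_5 below 0.008 m and contact force between the fingers and bead above 0.3 N and value of joint platen above 0.0008 m), for 0.05 s.
6. The fingertips touch the bead at point 6 of 7 and the platen gives (horizontal distance between the grasp point and seam_6 below 0.008 m and contact force between the fingers and bead above 0.3 N and value of joint platen above 0.0008 m), for 0.05 s.
7. The fingertips touch the bead at point 7 of 7 and the platen gives (blue end) (horizontal distance between the grasp point and seam_7 below 0.008 m and contact force between the fingers and bead above 0.3 N and value of joint platen above 0.0008 m), for 0.05 s.
At the end, for the whole second after the job is handed in: The platen is up again (within 2 mm), and the plate rests between its ledges (within 6 mm of its place, not raised by more than 4 mm) (value of joint platen below 0.002 m and x of coupon in the frame of rest between -0.006 and 0.006 m and y of coupon in the frame of rest between -0.006 and 0.006 m and z of coupon in the frame of rest below 0.042 m and linear speed of coupon below 0.02 m/s); the robot touches nothing.
It fails at once if the springs were pushed down to the stops (beyond 11.2 mm) or the bead or plate pressed with over 20 N (value of joint platen above 0.0112 m or contact force between the fingers and coupon above 20 N).
It fails at once if touch was lost on the way: the fingers were low over the middle 84 mm of the weld without the platen giving (x of the grasp point in the frame of coupon between -0.042 and 0.042 m and y of the grasp point in the frame of coupon between -0.03 and 0.03 m and z of the grasp point in the frame of coupon below 0.045 m and value of joint platen below 0.0004 m).
It fails at once if the plate was lifted or pushed out of its ledges (not (x of coupon in the frame of rest between -0.006 and 0.006 m and y of coupon in the frame of rest between -0.006 and 0.006 m and z of coupon in the frame of rest below 0.042 m)).
It fails at once if another thing on the bench was moved by more than 15 mm (distance of any of deburr_tool, paint_marker, tape_roll, cast_boss_0, caliper, chalk from where it was at the start of the episode above 0.015 m).
It also fails if it takes over 56 s, if anything falls off the work surface, if the arm or the gripper's body presses on something with over 40 N, if the wrist force passes 120 N, or if a joint passes its speed limit or range.

## Working session

There is one attempt and no reset: what is moved stays moved. The work goes in short steps, Python scripts to look and compute and a tool call to move; the robot and the scene stay as the last step left them, time stands still between calls to the robot, and variables do not carry over. Pictures are saved under pics/ and viewed, and the job is handed in when it is done.

Besides the shell and the picture viewer there is one more tool, called by a JSON object that holds its "api" and its "payload". servo_tool: Moves the arm, as the interface text tells. Its arguments: {"type":"object","properties":{"steps":{"type":"array","items":{"type":"array","items":{"type":"number"}}},"hand":{"type":"number"},"grip_force":{"type":"number"}},"required":["steps"]}

```bash
mkdir -p pics; ls
python3 - <<'E'
from rig import telemetry, cams, spotter
import cv2, numpy as np
s=telemetry.get_state(); print(s)
for c in ['top','side','wrist']:
    im,d=cams.get_image(c); cv2.imwrite(f'pics/{c}0.png',im[:,:,::-1]); np.save(f'{c}0.npy',d)
    print(c,cams.camera_model(c))
    for q in ['rest','coupon','bead']:
        for r in spotter.outline_of(q,c): print(q,r['conf'],r['rect'])
E
```

```text
pics
{'clock': 0.0, 'qpos': array([ 1.22002580e+00,  2.76603192e-01,  1.50615544e+00,  4.89213788e-06,
        1.36071787e+00, -1.20970843e-01]), 'qd': array([ 6.14464549e-04,  9.22167774e-05, -2.77297060e-04, -5.17412184e-04,
        9.44493713e-04,  2.67949731e-03]), 'effort': array([-3.02024855e-03, -4.16773474e+01, -2.45804036e+01, -2.54416054e-04,
        1.11409472e-02, -2.28545844e-05]), 'position': array([0.13074963, 0.55930715, 0.19412623]), 'ee_rot': array([-2.22443158e-04,  1.14647648e-01,  9.93405773e-01, -9.15283043e-04]), 'contact_force': array([-0.2033961 ,  0.82702108,  0.03928883]), 'moment': array([ 0.03366144, -0.03440048, -0.04445044]), 'width': 0.08547940930795951}
top {'camera_matrix': array([[433.73484242,   0.        , 263.30899022],
       [  0.        , 433.73484242, 188.68114514],
       [  0.        ,   0.        ,   1.        ]]), 'origin': array([0.41610937, 0.06723278, 1.24535504]), 'rotation': array([-0.70314799, -0.02911708,  0.04073057,  0.7092786 ])}
rest 0.94 [283.4, 140.0, 37.5, 39.7]
rest 0.85 [201.1, 148.4, 63.5, 63.6]
coupon 0.93 [210.2, 153.4,
[... 308 characters left out ...]
5979, -0.07280652,  0.48549889,  0.86499939])}
rest 0.96 [194.8, 200.5, 68.9, 59.4]
rest 0.73 [212.0, 173.8, 37.5, 26.2]
coupon 0.88 [206.0, 201.3, 51.8, 38.9]
wrist {'camera_matrix': array([[289.39483137,   0.        , 255.26548556],
       [  0.        , 289.39483137, 191.50211624],
       [  0.        ,   0.        ,   1.        ]]), 'tool_from_camera': array([[-1.80130005e-04,  9.64659903e-01,  2.63498082e-01,
         6.62206353e-02],
       [ 9.99999930e-01,  8.74839734e-05,  3.63333616e-04,
        -5.87720488e-04],
       [ 3.27441512e-04,  2.63498129e-01, -9.64659851e-01,
        -1.79980696e-01],
       [ 0.00000000e+00,  0.00000000e+00,  0.00000000e+00,
         1.00000000e+00]])}
```

Run:
```python
import cv2
t=cv2.imread('pics/top0.png'); 
a=cv2.resize(t[120:240,170:340],None,fx=4.5,fy=4.5,interpolation=cv2.INTER_CUBIC); cv2.imwrite('pics/crop0.png',a)
```

```text
(no output)
```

View pics/top0.png

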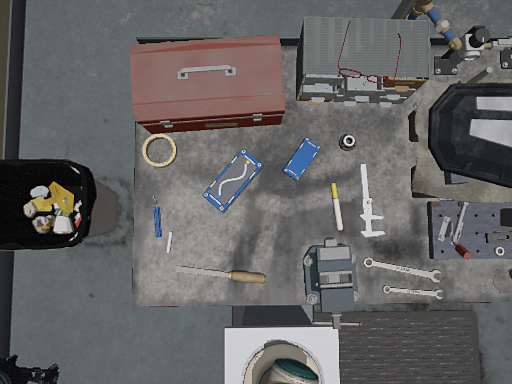

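View pics/side0.png

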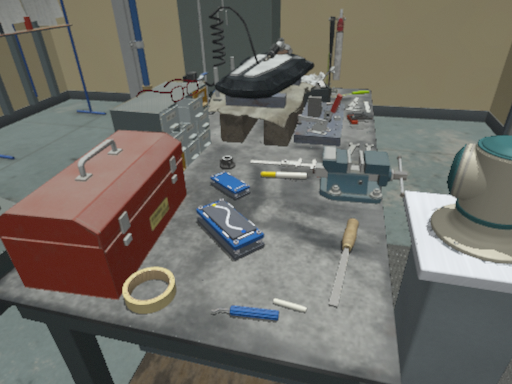

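```bash
sleep 1
```

```text
(no output)
```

View pics/crop0.png

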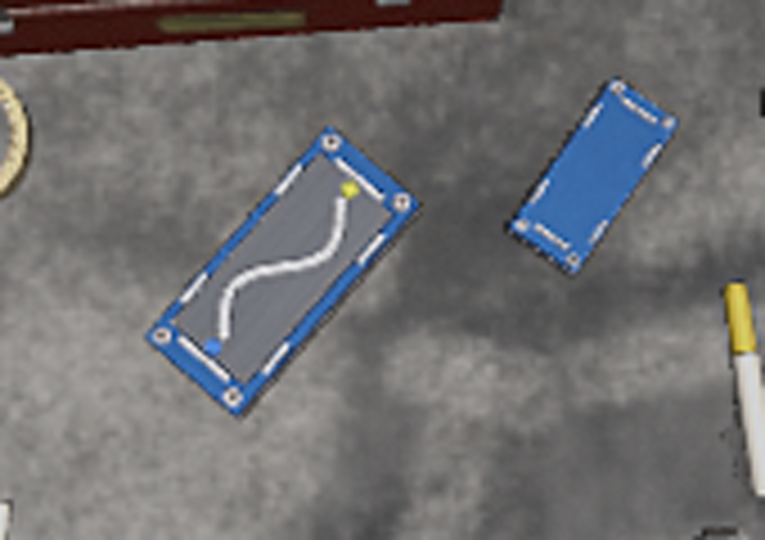

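Two candidates: the rest with the plate and bead at top-image px (232,180), and a smaller empty one at (302,158). The first is the one meant: it carries the plate, and it is larger. The crop shows yellow dot at about px (247,162) and blue dot at about (217,197). I'll check its size and get a pose.

```bash
cat > h.py <<'E'
import numpy as np, cv2
from scipy.spatial.transform import Rotation as R
def q2R(q): return R.from_quat([q[1],q[2],q[3],q[0]])
def cam_pose(cams,name,state=None):
    m=cams.camera_model(name)
    if 'origin' in m: 
        r=np.array(m['rotation']); Rm=r if r.ndim==2 else q2R(r).as_matrix()
        return m['camera_matrix'],Rm,m['origin']
    T=m['tool_from_camera']; Rt=q2R(state['ee_rot']).as_matrix()
    return m['camera_matrix'],Rt@T[:3,:3],Rt@T[:3,3]+state['position']
def ray_z(K,Rm,o,px,z):
    px=np.atleast_2d(px); d=np.c_[(px[:,0]-K[0,2])/K[0,0],-(px[:,1]-K[1,2])/K[1,1],-np.ones(len(px))]@Rm.T
    return o+d*((z-o[2])/d[:,2])[:,None]
def proj(K,Rm,o,P):
    c=(np.atleast_2d(P)-o)@Rm; return np.c_[K[0,2]+K[0,0]*c[:,0]/-c[:,2],K[1,2]-K[1,1]*c[:,1]/-c[:,2]]
E
python3 - <<'E'
from h import *
from rig import cams
K,Rm,o=cam_pose(cams,'top')
f=lambda c:np.array(c)/4.5+np.array([170,120])
b=ray_z(K,Rm,o,f([[331,142],[402,202],[233,397],[162,335]]),.043)
print(b); print(np.linalg.norm(np.diff(b,axis=0),axis=1), b.mean(0))
d=ray_z(K,Rm,o,f([[349,188],[212,347]]),.046); print(d,np.linalg.norm(d[1]-d[0]))
s=ray_z(K,Rm,o,f([[617,87],[670,122],[574,260],[520,226]]),.043);print(s);print(np.linalg.norm(np.diff(s,axis=0),axis=1))
D=np.load('top0.npy'); print(D[175:186,228:236].mean())
E
```

```text
[[0.64042707 0.10137159 0.043     ]
 [0.60229071 0.05739571 0.043     ]
 [0.48176526 0.16243749 0.043     ]
 [0.52041427 0.20618058 0.043     ]]
[0.05820876 0.15987545 0.05837126] [0.56122433 0.13184634 0.043     ]
[[0.61084121 0.09025879 0.046     ]
 [0.51249424 0.17510261 0.046     ]] 0.1298868703915279
[[ 0.67422597 -0.07807601  0.043     ]
 [ 0.65174559 -0.11089841  0.043     ]
 [ 0.56512413 -0.04917957  0.043     ]
 [ 0.58668771 -0.01589931  0.043     ]]
[0.03978288 0.10636021 0.03965556]
1.2062857
```

The bolt pitch measures 160 x 58 mm, so this is the rest described (the other is 107 x 40). Next I close the hand and move above it.

{"api": "servo_tool", "payload": {"steps": [[-37, -23, 4, 0, 0, 8], [-74, -46, 8, 0, 0, 16], [-111, -69, 12, 0, 0, 24], [-148, -91, 16, 0, 0, 32], [-185, -114, 20, 0, 0, 40], [-222, -137, 24, 0, 0, 48], [-259, -160, 28, 0, 0, 56], [-296, -182, 32, 0, 0, 64]], "hand": 255, "grip_force": 20}}

```text
clock: 1.4
position: [0.3788, 0.3139, 0.1631]
ee_rot: [0.0, 0.626, 0.78, 0.0]
contact_force: [0.2, 0.7, 0.3]
width: -0.0002
```

```bash
cat >> h.py <<'E'
def delta(s,target,xyaw):
    """tool-frame shift mm and rotvec deg to straight-down pose with tool x at world angle xyaw (deg)"""
    R0=q2R(s['ee_rot']); a=np.radians(xyaw); x=np.array([np.cos(a),np.sin(a),0]); z=np.array([0,0,-1.]); 
    R1=R.from_matrix(np.c_[x,np.cross(z,x),z])
    return np.round(R0.inv().apply(np.array(target)-s['position'])*1e3,2), np.round((R0.inv()*R1).as_rotvec(degrees=True),2)
E
python3 - <<'E'
from h import *
from rig import telemetry
s=telemetry.get_state(); print(s['clock'],s['position'],s['qpos'],s['width'],s['contact_force'])
print(delta(s,[.561,.132,.14],49))
E
```

```text
1.4 [0.37880998 0.31389696 0.16314057] [5.50325468e-01 1.71941935e-01 1.72800655e+00 1.24497277e-04
 1.24082584e+00 3.32050026e-01] -0.0001510991463176754 [0.20448953 0.72130061 0.30938769]
(array([-217.04,  138.47,   23.16]), array([ 3.00e-02, -4.00e-02,  5.35e+01]))
```

{"api": "servo_tool", "payload": {"steps": [[-31, 20, 3, 0, 0, 7.6], [-62, 40, 6, 0, 0, 15.3], [-93, 59, 10, 0, 0, 23], [-124, 79, 13, 0, 0, 30.6], [-155, 99, 16, 0, 0, 38.2], [-186, 119, 20, 0, 0, 45.9], [-217, 138, 23, 0, 0, 53.5], [-217, 138, 23, 0, 0, 53.5]]}}

```text
clock: 2.2
position: [0.564, 0.131, 0.1394]
ee_rot: [0.001, 0.91, 0.415, 0.001]
contact_force: [0.2, -0.4, -1.0]
width: 0.0001
```

Run:
```python
from h import *
from rig import telemetry,cams,spotter
s=telemetry.get_state(); print(s['clock'],s['position'],s['qd'].round(3),s['qpos'],s['contact_force'])
im,d=cams.get_image('wrist'); cv2.imwrite('pics/w1.png',im[:,:,::-1]); np.savez('w1.npz',im=im,d=d,pos=s['position'],rot=s['ee_rot'])
for q in ['coupon','bead','rest']:
    for r in spotter.outline_of(q,'wrist'): print(q,r['conf'],r['rect']); np.save(f'm_{q}.npy',r['region'])
```

```text
2.2 [0.5639812  0.13097263 0.13940173] [ 0.051 -0.03   0.045  0.056  0.045 -0.05 ] [ 0.10934097  0.31660498  1.58790873 -0.00198966  1.23516005  0.82513334] [ 0.16185843 -0.36757847 -1.00138797]
coupon 0.56 [177.6, 149.2, 147.2, 65.3]
bead 0.9 [193.5, 165.2, 120.6, 38.6]
rest 0.89 [347.3, 236.5, 114.1, 57.4]
rest 0.69 [162.5, 138.6, 179.7, 80.1]
```

View pics/w1.png

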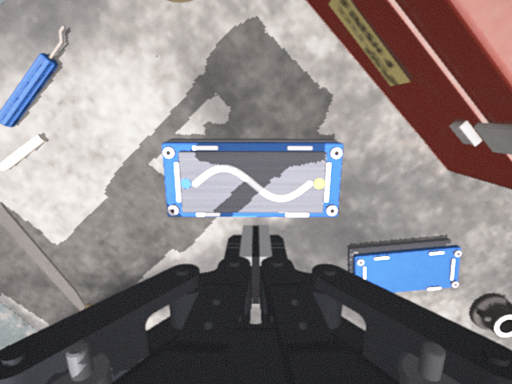

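The wrist picture shows the plate centred at px (253,184), with the yellow dot at right (319,184), the blue dot at left (185,184), and bolts at about (336,153), (332,211), (173,211), (168,153). I'll fit the pose and the bead's centreline.

```bash
cat > fit.py <<'E'
from h import *
from rig import cams
from scipy.optimize import least_squares
import sys
def run(f,c0=(.561,.132),th0=139.3):
    D=np.load(f); im=D['im']; s=dict(position=D['pos'],ee_rot=D['rot']); K,Rm,o=cam_pose(cams,'wrist',s)
    g=im.astype(int); H,W=g.shape[:2]
    uu,vv=np.meshgrid(np.arange(W),np.arange(H)); P=ray_z(K,Rm,o,np.c_[uu.ravel(),vv.ravel()],.049)
    t=np.radians(th0); ex=np.array([np.cos(t),np.sin(t)]); ey=np.array([-ex[1],ex[0]])
    L=np.c_[(P[:,:2]-c0)@ex,(P[:,:2]-c0)@ey]
    inn=(abs(L[:,0])<.062)&(abs(L[:,1])<.0245)
    br=(g.min(2).ravel()>165)&inn
    lab=cv2.connectedComponentsWithStats(br.reshape(H,W).astype(np.uint8))
    i=1+np.argmax(lab[2][1:,4]); m=(lab[1]==i).ravel()
    w=P[m][:,:2]; print('bead px',m.sum(),'extent along',np.ptp((w-c0)@ex))
    def res(p):
        t=p[2]; ex=np.array([np.cos(t),np.sin(t)]); ey=np.array([-ex[1],ex[0]])
        x=(w-p[:2])@ex; y=(w-p[:2])@ey
        xs=np.linspace(-.055,.055,221); c=np.c_[xs,.015*np.sin(2*np.pi*(xs+.055)/.110)]
        d2=((x[:,None]-c[:,0])**2+(y[:,None]-c[:,1])**2); j=d2.argmin(1)
        return np.r_[x-c[j,0],y-c[j,1]]*1e3
    r=least_squares(res,[*c0,t]); p=r.x; print('bead fit',p[:2],np.degrees(p[2]),'rms mm',np.sqrt(np.mean(r.fun**2)*2))
    # yellow / blue dots
    hsv=cv2.cvtColor(im,cv2.COLOR_RGB2HSV).reshape(-1,3)
    P2=ray_z(K,Rm,o,np.c_[uu.ravel(),vv.ravel()],.046)[:,:2]
    in2=(abs(L[:,0])<.070)&(abs(L[:,1])<.010)&(abs(L[:,0])>.055)
    yl=in2&(hsv[:,0]>20)&(hsv[:,0]<35)&(hsv[:,1]>110)
    print('yellow',P2[yl].mean(0),yl.sum(),'expect',p[:2]-.064*np.array([np.cos(p[2]),np.sin(p[2])]))
    # bolts/rest outline: blue platen mask centroid at z .038
    P3=ray_z(K,Rm,o,np.c_[uu.ravel(),vv.ravel()],.043)[:,:2]; bo=[]
    t=p[2]; ex=np.array([np.cos(t),np.sin(t)]); ey=np.array([-ex[1],ex[0]])
    for a,b in [(-80,-29),(-80,29),(80,29),(80,-29)]:
        q=p[:2]+ex*a/1e3+ey*b/1e3; n=(np.linalg.norm(P3-q,axis=1)<.008)&(g.min(2).ravel()>120)
        bo.append(P3[n].mean(0)); print('bolt off mm',((P3[n].mean(0)-q)*1e3).round(2),n.sum())
    bo=np.array(bo); print('bolt centre',bo.mean(0),'ang',np.degrees(np.arctan2(*((bo[2]+bo[3]-bo[0]-bo[1])[::-1]))))
    xs=np.linspace(-.055,.055,7); print('seam',[list((p[:2]+ex*a+ey*.015*np.sin(2*np.pi*(a+.055)/.110)).round(4)) for a in xs])
    out=im.copy()
    xs=np.linspace(-.055,.055,25); C=np.array([[*(p[:2]+ex*a+ey*.015*np.sin(2*np.pi*(a+.055)/.110)),.049] for a in xs])
    big=cv2.resize(out[130:240,150:360],None,fx=3.8,fy=3.8,interpolation=cv2.INTER_CUBIC)
    for u,v in proj(K,Rm,o,C): cv2.circle(big,(int((u-150+.5)*3.8),int((v-130+.5)*3.8)),2,(255,0,0),-1)
    cv2.imwrite(f'pics/fit_{f[:-4]}.png',big[:,:,::-1])
    return p
if __name__=='__main__': run(sys.argv[1])
E
python3 fit.py w1.npz
```

```text
bead px 4540 extent along 0.12394953881871057
bead fit [0.55851424 0.1311124 ] 149.22728765891657 rms mm 10.964647417546782
yellow [nan nan] 0 expect [0.61350328 0.09836784]
bolt off mm [4.36 0.61] 17
bolt off mm [-0.54 -1.65] 64
bolt off mm [-0.05 -0.01] 180
bolt off mm [-1.87  2.62] 101
bolt centre [0.55898789 0.13150285] ang 149.19050860715788
seam [[np.float64(0.6058), np.float64(0.103)], [np.float64(0.5834), np.float64(0.1012)], [np.float64(0.5676), np.float64(0.1106)], [np.float64(0.5585), np.float64(0.1311)], [np.float64(0.5494), np.float64(0.1517)], [np.float64(0.5337), np.float64(0.161)], [np.float64(0.5113), np.float64(0.1593)]]fit.py:28: RuntimeWarning: Mean of empty slice.
  print('yellow',P2[yl].mean(0),yl.sum(),'expect',p[:2]-.064*np.array([np.cos(p[2]),np.sin(p[2])]))
  ret = um.true_divide(
```

View pics/fit_w1.png

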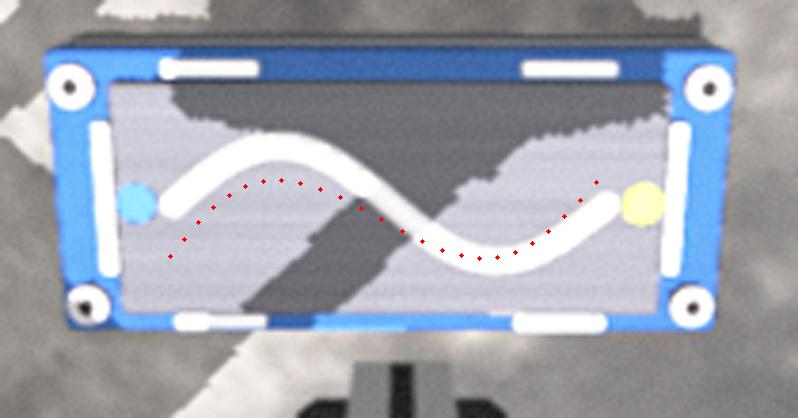

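The brightness threshold picked up the bright plate as bead, so I'll use the network's bead mask instead, with a higher threshold for the bolts.

```bash
python3 - <<'E'
s=open('fit.py').read()
s=s.replace("br=(g.min(2).ravel()>165)&inn","br=np.load(sys.argv[2]).ravel()&inn").replace("hsv[:,1]>110","hsv[:,1]>60").replace("g.min(2).ravel()>120","g.min(2).ravel()>190")
open('fit.py','w').write(s)
E
python3 fit.py w1.npz m_bead.npy
```

```text
bead px 919 extent along 0.11450527329755927
bead fit [0.56297541 0.13271149] 139.34515592148085 rms mm 1.938936567591576
yellow [0.61139927 0.08946337] 29 expect [0.61152888 0.09101544]
bolt off mm [-0.5  -0.83] 110
bolt off mm [-0.97 -0.54] 90
bolt off mm [0.79 0.71] 72
bolt off mm [-0.35  0.49] 117
bolt centre [0.56272014 0.13267058] ang 138.7734709330596
seam [[np.float64(0.6047), np.float64(0.0969)], [np.float64(0.5823), np.float64(0.099)], [np.float64(0.5684), np.float64(0.1109)], [np.float64(0.563), np.float64(0.1327)], [np.float64(0.5575), np.float64(0.1545)], [np.float64(0.5436), np.float64(0.1665)], [np.float64(0.5212), np.float64(0.1685)]]
```

View pics/fit_w1.png

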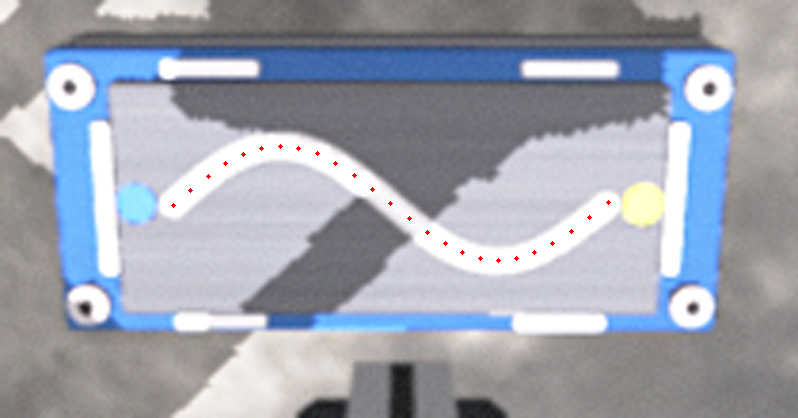

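The sine fit lies right on the bead. The plate centre is about (0.563, 0.1327) at 139.2°, and the bolts agree to within 1 mm. Now to go above seam_1.

Run:
```python
from h import *
from rig import telemetry
s=telemetry.get_state(); print(s['clock'],s['position'],s['qd'].round(3),s['contact_force'])
d=np.load('w1.npz')['d']; P=d[40:180,380:500]; print('toolbox depth',P[P>0].min())
c=dict(s); 
print(delta(s,[.6045,.0967,.075],49.2))
```

```text
2.4 [0.55960839 0.13503358 0.14002795] [ 0.015 -0.008  0.002 -0.003 -0.004  0.003] [-0.22902639  0.31123507  0.16345198]
toolbox depth 0.14252855
(array([ 0.11, 59.1 , 64.97]), array([-0.06,  0.  ,  0.2 ]))
```

Run:
```python
from h import *
from rig import cams
D=np.load('w1.npz'); s=dict(position=D['pos'],ee_rot=D['rot']); K,Rm,o=cam_pose(cams,'wrist',s)
d=D['d']; v,u=np.nonzero(d>0); z=d[v,u]
P=o+(np.c_[(u-K[0,2])/K[0,0]*z,-(v-K[1,2])/K[1,1]*z,-z])@Rm.T
m=(u>330)&(v<190)&(P[:,2]>.05)
print(P[m].min(0),P[m].max(0))
q=P[m]; 
for t in [(.6045,.0967),(.563,.1327),(.521,.1685)]:
    r=np.linalg.norm(q[:,:2]-t,axis=1); i=r.argmin(); print(t,r.min(),q[i])
pl=(abs(u-253)<5)&(abs(v-170)<3)&0; k=(abs(u-150)<10)&(abs(v-250)<10); print('bench z',np.median(P[k][:,2]))
k=(abs(u-300)<8)&(abs(v-200)<4); print('plate z',np.median(P[k][:,2]))
```

```text
[ 0.71270583 -0.0074654   0.05000051] [0.73007109 0.20560268 0.16896687]
(0.6045, 0.0967) 0.11279724078492727 [0.71721953 0.10088641 0.1413844 ]
(0.563, 0.1327) 0.15108131203518255 [0.71383642 0.14129873 0.15680928]
(0.521, 0.1685) 0.19170614153266047 [0.71270583 0.16815378 0.1332    ]
bench z 0.0010800027699610637
plate z 0.047290235374085776
```

{"api": "servo_tool", "payload": {"steps": [[0, 12, 5, 0, 0, 0], [0, 25, 10, 0, 0, 0], [0, 35, 15, 0, 0, 0], [0, 35, 20, 0, 0, 0.2], [0, 35, 20, 0, 0, 0.2], [0, 35, 20, 0, 0, 0.2], [0, 35, 20, 0, 0, 0.2], [0, 35, 20, 0, 0, 0.2]]}}

```text
clock: 3.2
position: [0.587, 0.1118, 0.1203]
ee_rot: [0.0, 0.909, 0.416, 0.0]
contact_force: [-0.2, 0.6, -0.7]
width: 0.0002
```

```bash
python3 - <<'E'
from h import *
from rig import telemetry,cams,spotter
s=telemetry.get_state(); print(s['clock'],s['position'],s['qd'].round(3),s['contact_force'])
im,d=cams.get_image('wrist'); s2=telemetry.get_state(); print(s2['position']);cv2.imwrite('pics/w2.png',im[:,:,::-1]); np.savez('w2.npz',im=im,d=d,pos=s['position'],rot=s['ee_rot'])
r=spotter.outline_of('bead','wrist'); print([(x['conf'],x['rect']) for x in r]); np.save('m_bead2.npy',r[0]['region'])
E
python3 fit.py w2.npz m_bead2.npy
```

```text
3.2 [0.58701416 0.11178582 0.1203001 ] [ 0.    -0.003 -0.003 -0.001 -0.001  0.001] [-0.17563466  0.59062972 -0.71824046]
[0.58706881 0.11179091 0.12035791]
[(0.98, [155.0, 168.5, 129.8, 41.2])]
bead px 1075 extent along 0.11498086795498959
bead fit [0.56326702 0.13271332] 139.07216634505698 rms mm 1.985785249862705
yellow [0.60904327 0.08926986] 7 expect [0.61162128 0.09078641]
bolt off mm [-0.55 -0.29] 61
bolt off mm [-1.07 -0.48] 105
bolt off mm [-0.65  0.4 ] 40
bolt off mm [-0.35  0.4 ] 55
bolt centre [0.56261083 0.13272061] ang 138.78734474963207
seam [[np.float64(0.6048), np.float64(0.0967)], [np.float64(0.5825), np.float64(0.0989)], [np.float64(0.5686), np.float64(0.1109)], [np.float64(0.5633), np.float64(0.1327)], [np.float64(0.5579), np.float64(0.1545)], [np.float64(0.5441), np.float64(0.1665)], [np.float64(0.5217), np.float64(0.1687)]]
```

Run:
```python
from h import *
from rig import telemetry
s=telemetry.get_state()
print(delta(s,[.6045,.0968,.058],49))
```

```text
(array([ 0.09, 22.94, 62.32]), array([ 0.02, -0.03,  0.15]))
```

{"api": "servo_tool", "payload": {"steps": [[0, 8, 16, 0, 0, 0.1], [0, 15, 32, 0, 0, 0.1], [0, 21, 46, 0, 0, 0.1], [0, 23, 57, 0, 0, 0.1], [0, 23, 61, 0, 0, 0.1], [0, 23, 62, 0, 0, 0.1], [0, 23, 62, 0, 0, 0.1], [0, 23, 62, 0, 0, 0.1]]}}

```text
clock: 4.1
position: [0.6048, 0.0967, 0.0587]
ee_rot: [0.0, 0.91, 0.415, 0.001]
contact_force: [0.5, -0.1, 1.3]
width: -0.0002
```

Run:
```python
from h import *
from rig import telemetry,cams
s=telemetry.get_state(); print(s['clock'],s['position'],s['qd'].round(3),s['contact_force'])
im,d=cams.get_image('wrist'); cv2.imwrite('pics/w3.png',cv2.resize(im[100:300,130:390],None,fx=3,fy=3,interpolation=cv2.INTER_CUBIC)[:,:,::-1])
for i in range(5):
  cams.get_image('wrist'); print(telemetry.get_state()['contact_force'].round(2))
print(delta(telemetry.get_state(),[.6045,.0968,.058],49))
```

```text
4.1 [0.6048249  0.09671807 0.05871494] [-0.002 -0.002 -0.002  0.     0.001 -0.   ] [ 0.49342603 -0.06673888  1.32987765]
[0.04 1.86 0.11]
[-0.03  0.51 -0.9 ]
[-0.55  0.57 -0.38]
[ 0.1   0.58 -0.67]
[ 0.82 -0.37  0.65]
(array([ 0.12, -0.22,  0.33]), array([ 0.02, -0.03,  0.04]))
```

View pics/w3.png

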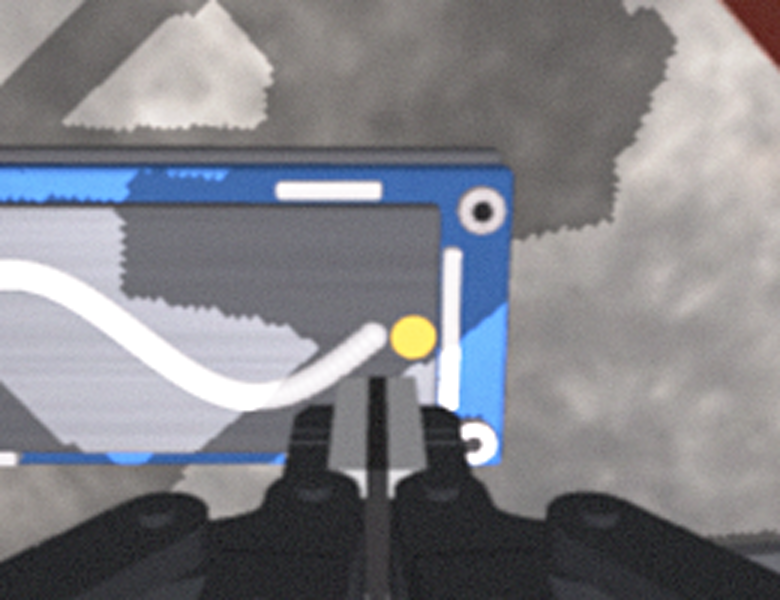

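The finger front edge is at crop (375,378) and the bead end at (375,330), so they line up in y. I'll check x against the projection.

Run:
```python
from h import *
from rig import telemetry,cams
s=telemetry.get_state(); K,Rm,o=cam_pose(cams,'wrist',s); Rt=q2R(s['ee_rot'])
for n,t in [('tcp',[0,0,0]),('front',[.011,0,0]),('front5',[.005,0,0]),('back',[-.011,0,0]),('front@-10',[.011,0,-.02])]:
    print(n,(proj(K,Rm,o,s['position']+Rt.apply(t))[0]-[130,100])*3)
print('seam1',(proj(K,Rm,o,[.6048,.0967,.049])[0]-[130,100])*3)
im,d=cams.get_image('wrist')
for v in range(218,240,2): print(v,d[v,250:262:3].round(4))
```

```text
tcp [372.77286564 349.42388986]
front [372.7170443  301.64517103]
front5 [372.7477042  327.88765792]
back [372.82701492 395.77144894]
front@-10 [372.35487905 331.89822512]
seam1 [373.19230069 334.38341925]
218 [0.1995 0.2017 0.2037 0.2029]
220 [0.202  0.2038 0.2043 0.2031]
222 [0.2034 0.2032 0.204  0.204 ]
224 [0.2053 0.2052 0.2048 0.205 ]
226 [0.1473 0.147  0.1474 0.1471]
228 [0.1443 0.1445 0.1451 0.1439]
230 [0.1424 0.1411 0.142  0.1428]
232 [0.1395 0.1404 0.1404 0.1398]
234 [0.1377 0.1377 0.1372 0.1364]
236 [0.135  0.1342 0.135  0.1354]
238 [0.1333 0.1338 0.1316 0.1333]
```

Run:
```python
from h import *
from rig import telemetry,cams
s=telemetry.get_state(); Rt=q2R(s['ee_rot'])
out=[]
for c in ['side','top']:
    K,Rm,o=cam_pose(cams,c); im,d=cams.get_image(c); p=proj(K,Rm,o,s['position'])[0]; print(c,p)
    for z in [0,-.019,-.043,-.1]: print(z,proj(K,Rm,o,s['position']+Rt.apply([0,0,z]))[0])
    u,v=p.astype(int); a=im[max(0,v-60):v+40,u-60:u+60]; out.append(cv2.resize(a,(480,400),interpolation=cv2.INTER_CUBIC)[:400])
    cv2.imwrite(f'pics/{c}3.png',im[:,:,::-1])
    print(max(0,v-60),u-60)
cv2.imwrite('pics/cmp3.png',np.hstack([cv2.resize(x,(400,333)) for x in out])[:,:,::-1])
```

```text
side [215.26266377 201.55776245]
0 [215.26266377 201.55776245]
-0.019 [214.61959173 194.69577708]
-0.043 [213.78496636 185.78979655]
-0.1 [211.69623343 163.50169516]
141 155
top [245.20524692 163.36002909]
0 [245.20524692 163.36002909]
-0.019 [245.02767429 162.26733727]
-0.043 [244.79507384 160.83603215]
-0.1 [244.20216424 157.18756741]
103 185
```

View pics/cmp3.png

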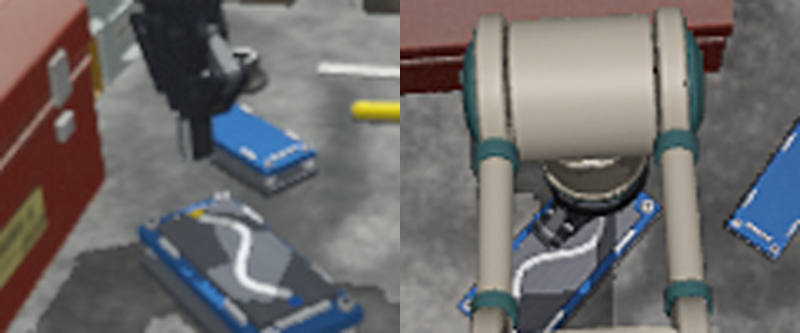

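View pics/side3.png

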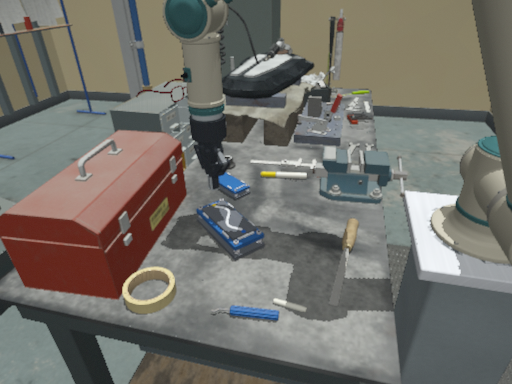

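The side view puts the visible fingertip at about px (215,188), but the reported TCP projects to (215,202). So the rendered fingers seem to end about 40 mm above the TCP. I won't assume either height: I'll probe down slowly at seam_1 (outside the middle zone) and watch force and plate height.

{"api": "servo_tool", "payload": {"steps": [[0, 0, 2, 0, 0, 0], [0, 0, 4, 0, 0, 0], [0, 0, 6, 0, 0, 0], [0, 0, 8, 0, 0, 0], [0, 0, 9.5, 0, 0, 0], [0, 0, 11, 0, 0, 0], [0, 0, 12, 0, 0, 0], [0, 0, 13, 0, 0, 0]]}}

```text
clock: 5.35
position: [0.6045, 0.0965, 0.0449]
ee_rot: [-0.0, 0.91, 0.415, 0.0]
contact_force: [0.5, -0.4, -1.1]
width: 0.0004
```

```bash
cat > probe.py <<'E'
from h import *
from rig import telemetry,cams
import sys
F=[]
for i in range(int(sys.argv[2])):
    s=telemetry.get_state(); im,d=cams.get_image('wrist'); F.append(s['contact_force'])
    if i==0: d0=d; s0=s
s=telemetry.get_state()
F=np.array(F); print(s['clock'],s['position'].round(4),'F',F.mean(0).round(2),'sd',F.std(0).round(2))
K,Rm,o=cam_pose(cams,'wrist',s); c=np.array([.5629,.1327]); t=np.radians(139.1); ex=np.array([np.cos(t),np.sin(t)]); ey=np.array([-ex[1],ex[0]])
v,u=np.nonzero(d>0); z=d[v,u]; P=o+(np.c_[(u-K[0,2])/K[0,0]*z,-(v-K[1,2])/K[1,1]*z,-z])@Rm.T
L=np.c_[(P[:,:2]-c)@ex,(P[:,:2]-c)@ey]
pl=(abs(L[:,0])<.066)&(L[:,1]<-.018)&(L[:,1]>-.027)&(P[:,2]<.06)&(P[:,2]>.03)
be=(abs(L[:,0])<.06)&(L[:,1]<-.045)&(L[:,1]>-.08)&(P[:,2]<.02)
print('plate z',np.mean(P[pl][:,2]).round(4),pl.sum(),'bench',np.mean(P[be][:,2]).round(4),'rel (base 46)',((np.mean(P[pl][:,2])-np.mean(P[be][:,2]))*1e3).round(2))
tl=q2R(s['ee_rot']).inv().apply(P-s['position']); 
cv2.imwrite(f'pics/{sys.argv[1]}.png',cv2.resize(im[100:300,130:390],None,fx=3,fy=3,interpolation=cv2.INTER_CUBIC)[:,:,::-1])
E
python3 probe.py p1 10
```

```text
5.85 [0.6045 0.0965 0.0451] F [ 0.05  0.02 -0.04] sd [0.7  0.53 0.53]
plate z 0.0471 2835 bench 0.0011 rel (base 46) 46.01
```

View pics/p1.png

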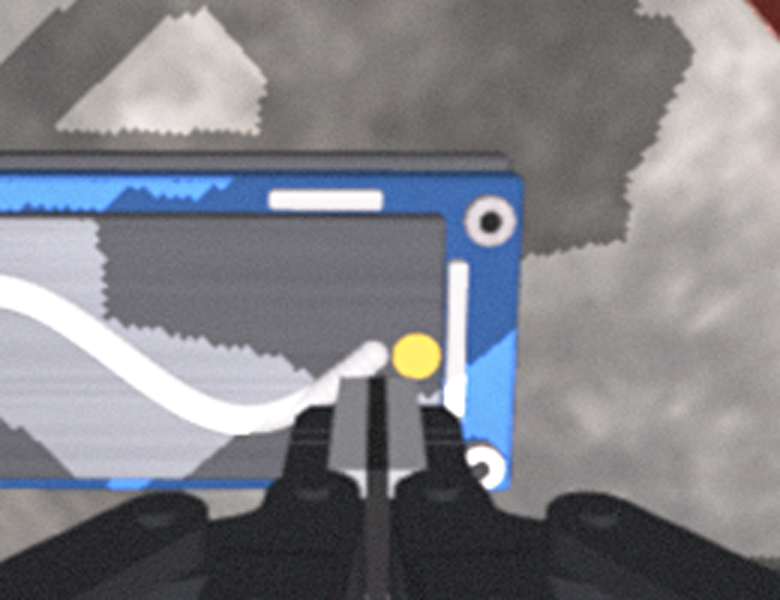

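Run:
```python
from h import *
from rig import telemetry,cams
s=telemetry.get_state(); Rt=q2R(s['ee_rot'])
K,Rm,o=cam_pose(cams,'side'); im,d=cams.get_image('side')
v,u=np.nonzero(d>0); z=d[v,u]; P=o+(np.c_[(u-K[0,2])/K[0,0]*z,-(v-K[1,2])/K[1,1]*z,-z])@Rm.T
T=Rt.inv().apply(P-s['position'])
m=(np.hypot(T[:,0],T[:,1])<.03)&(T[:,2]>-.10)&(T[:,2]<-.008)
for a in range(-100,-8,6):
    k=m&(T[:,2]>a/1e3)&(T[:,2]<=(a+6)/1e3); 
    if k.any(): print(a,k.sum(),T[k].min(0).round(3),T[k].max(0).round(3))
p=proj(K,Rm,o,s['position'])[0].astype(int); print(p)
cv2.imwrite('pics/side4.png',cv2.resize(im[p[1]-60:p[1]+40,p[0]-60:p[0]+60],None,fx=6,fy=6,interpolation=cv2.INTER_CUBIC)[:,:,::-1])
```

```text
-100 17 [ 0.002 -0.018 -0.1  ] [ 0.016  0.026 -0.095]
-94 27 [ 0.008 -0.025 -0.094] [ 0.014  0.027 -0.088]
-88 29 [-0.007 -0.027 -0.087] [ 0.015  0.025 -0.082]
-82 18 [-0.001 -0.027 -0.082] [ 0.015  0.023 -0.076]
-76 12 [-0.006 -0.016 -0.075] [ 0.011  0.008 -0.07 ]
-70 25 [-0.005 -0.017 -0.07 ] [ 0.012  0.004 -0.064]
-64 28 [-0.007 -0.016 -0.064] [ 0.012  0.002 -0.059]
-58 25 [-0.006 -0.017 -0.057] [ 0.012  0.003 -0.052]
-52 25 [-0.005 -0.015 -0.052] [ 0.012  0.005 -0.046]
-46 19 [-0.005 -0.014 -0.046] [ 0.012  0.004 -0.041]
-40 9 [-0.008 -0.009 -0.039] [ 0.01  -0.005 -0.035]
[215 206]
```

View pics/side4.png

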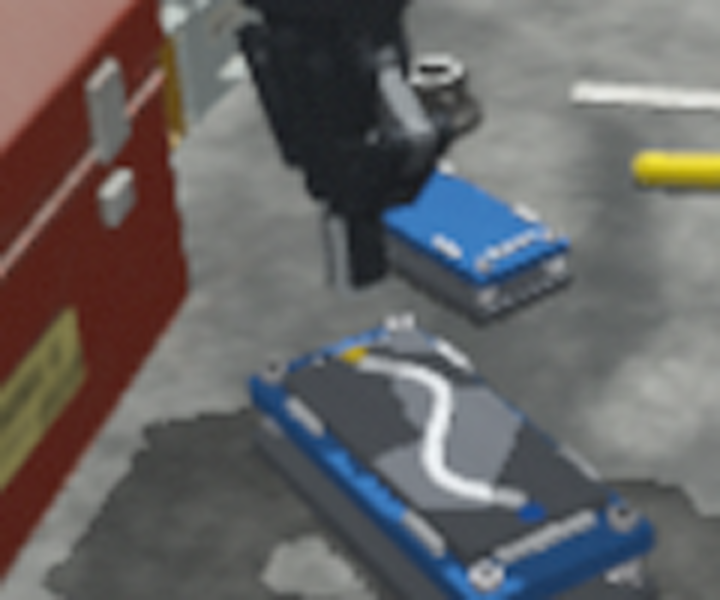

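No contact at a reported TCP z of 0.045. Both the wrist and side depth show the closed fingers ending about 39–43 mm behind the reported TCP, laterally centred. I'll trust that: descend 30 mm more, then probe in small steps, using the plate height from depth (it repeats to well under 1 mm) and the force.

{"api": "servo_tool", "payload": {"steps": [[0, 0, 4, 0, 0, 0], [0, 0, 9, 0, 0, 0], [0, 0, 14, 0, 0, 0], [0, 0, 19, 0, 0, 0], [0, 0, 23, 0, 0, 0], [0, 0, 26, 0, 0, 0], [0, 0, 28, 0, 0, 0], [0, 0, 30, 0, 0, 0]]}}

```text
clock: 6.7
position: [0.6045, 0.0965, 0.0149]
ee_rot: [-0.0, 0.91, 0.415, 0.0]
contact_force: [0.7, 0.2, 1.3]
width: 0.0002
```

```bash
python3 probe.py p2 8
```

```text
7.1 [0.6046 0.0965 0.0152] F [ 0.2  -0.04  0.31] sd [0.42 0.37 0.77]
plate z 0.0471 3982 bench 0.0011 rel (base 46) 46.01
```

View pics/p2.png

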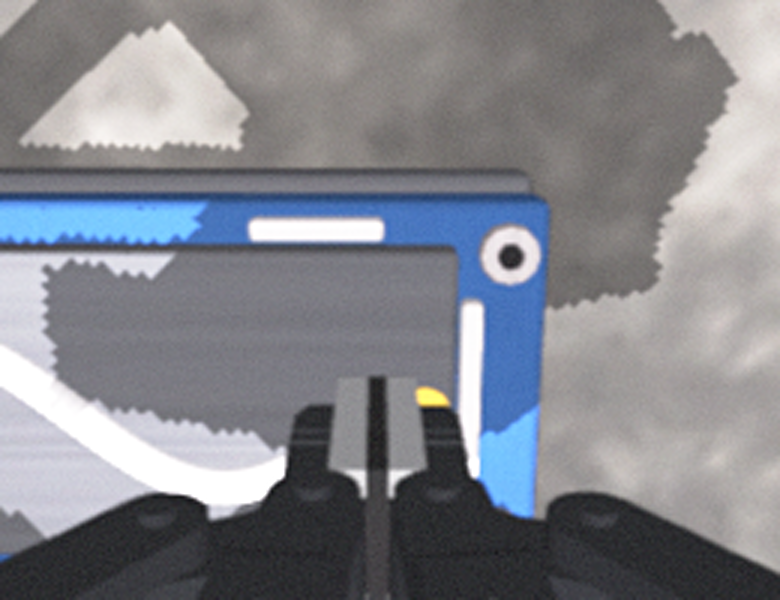

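{"api": "servo_tool", "payload": {"steps": [[0, 0, 1, 0, 0, 0], [0, 0, 2, 0, 0, 0], [0, 0, 3, 0, 0, 0], [0, 0, 4, 0, 0, 0], [0, 0, 4, 0, 0, 0]]}}

```text
clock: 7.6
position: [0.6045, 0.0965, 0.0111]
ee_rot: [-0.0, 0.91, 0.415, 0.0]
contact_force: [-0.3, 0.6, 1.5]
width: -0.0
```

```bash
python3 probe.py p3 6
```

```text
7.9 [0.6045 0.0965 0.0111] F [-0.75  0.21  2.48] sd [0.39 0.37 0.55]
plate z 0.0456 4117 bench 0.0011 rel (base 46) 44.52
```

Contact: 2.5 N, plate sunk 1.5 mm, so the true tip is about 36 mm behind the reported TCP. Pressing 3.5 mm more for about 5 mm of travel.

{"api": "servo_tool", "payload": {"steps": [[0, 0, 1, 0, 0, 0], [0, 0, 2, 0, 0, 0], [0, 0, 3, 0, 0, 0], [0, 0, 3.5, 0, 0, 0], [0, 0, 3.5, 0, 0, 0]]}}

```text
clock: 8.4
position: [0.6045, 0.0965, 0.0076]
ee_rot: [-0.0, 0.91, 0.415, 0.0]
contact_force: [-0.4, -0.8, 4.6]
width: -0.0001
```

```bash
python3 probe.py p4 6;python3 - <<'E'
from h import *
from rig import telemetry
s=telemetry.get_state()
c=np.array([.5631,.1327]); t=np.radians(139.1); ex=np.array([np.cos(t),np.sin(t)]); ey=np.array([-ex[1],ex[0]])
L=s['position'][:2]-c; print('plate xy',L@ex,L@ey, delta(s,s['position'],49.1))
Rt=q2R(s['ee_rot'])
x0=L@ex
for a in np.linspace(-55,55,49): 
    p=c+ex*a/1e3+ey*.015*np.sin(2*np.pi*(a+55)/110); print(a.round(1),Rt.inv().apply([*(p-s['position'][:2]),0]).round(4)[:2]*1e3)
E
```

```text
8.7 [0.6045 0.0965 0.0076] F [-0.72  0.17  4.46] sd [0.37 0.74 0.21]
plate z 0.0421 4150 bench 0.0011 rel (base 46) 41.05
plate xy -0.05499624382465437 0.00023207137022830793 (array([0., 0., 0.]), array([ 0.  , -0.01, -0.07]))
-55.0 [0.2 0. ]
-52.7 [-1.7 -2.3]
-50.4 [-3.7 -4.6]
-48.1 [-5.5 -6.9]
-45.8 [-7.3 -9.2]
-43.5 [ -8.9 -11.4]
-41.2 [-10.4 -13.7]
-39.0 [-11.7 -16. ]
-36.7 [-12.8 -18.3]
-34.4 [-13.6 -20.6]
-32.1 [-14.3 -22.9]
-29.8 [-14.7 -25.2]
-27.5 [-14.8 -27.5]
-25.2 [-14.7 -29.8]
-22.9 [-14.3 -32.1]
-20.6 [-13.7 -34.4]
-18.3 [-12.8 -36.6]
-16.0 [-11.7 -38.9]
-13.8 [-10.4 -41.2]
-11.5 [ -8.9 -43.5]
-9.2 [ -7.3 -45.8]
-6.9 [ -5.6 -48.1]
-4.6 [ -3.7 -50.4]
-2.3 [ -1.8 -52.7]
0.0 [  0.2 -55. ]
2.3 [  2.1 -57.3]
4.6 [  4.  -59.6]
6.9 [  5.9 -61.9]
9.2 [  7.7 -64.2]
11.5 [  9.3 -66.5]
13.8 [ 10.8 -68.8]
16.0 [ 12.1 -71.1]
18.3 [ 13.1 -73.3]
20.6 [ 14.  -75.6]
22.9 [ 14.6 -77.9]
25.2 [ 15.  -80.2]
27.5 [ 15.1 -82.5]
29.8 [ 15.  -84.8]
32.1 [ 14.6 -87.1]
34.4 [ 14.  -89.4]
36.7 [ 13.1 -91.7]
39.0 [ 12. -94.]
41.2 [ 10.7 -96.3]
43.5 [  9.3 -98.5]
45.8 [   7.6 -100.8]
48.1 [   5.9 -103.1]
50.4 [   4.  -105.4]
52.7 [   2.1 -107.7]
55.0 [ 1.0e-01 -1.1e+02]
```

Platen down 5.0 mm at 4.5 N, over seam_1. Starting the pass, one segment per call.

{"api": "servo_tool", "payload": {"steps": [[-1.8, -2.3, 0, 0, 0, 0], [-3.7, -4.6, 0, 0, 0, 0], [-5.5, -6.9, 0, 0, 0, 0], [-7.3, -9.2, 0, 0, 0, 0], [-8.9, -11.4, 0, 0, 0, 0], [-10.4, -13.7, 0, 0, 0, 0], [-11.7, -16, 0, 0, 0, 0], [-12.8, -18.3, 0, 0, 0, 0]]}}

```text
clock: 9.5
position: [0.5821, 0.0987, 0.0075]
ee_rot: [0.0, 0.91, 0.415, 0.0]
contact_force: [2.0, -0.9, 4.5]
width: -0.0001
```

```bash
python3 probe.py p5 5
python3 - <<'E'
from h import *
from rig import telemetry
s=telemetry.get_state()
c=np.array([.5631,.1327]); t=np.radians(139.1); ex=np.array([np.cos(t),np.sin(t)]); ey=np.array([-ex[1],ex[0]])
L=s['position'][:2]-c; x=L@ex; print('plate xy',x,L@ey,'want y',.015*np.sin(2*np.pi*(x+.055)/.11))
E
```

```text
9.75 [0.5815 0.0989 0.0073] F [ 2.25 -0.86  4.53] sd [0.22 0.22 0.27]
plate z 0.0418 4396 bench 0.001 rel (base 46) 40.74
plate xy -0.03607239011517105 0.013507199629169353 want y 0.01323743619890495
```

View pics/p5.png

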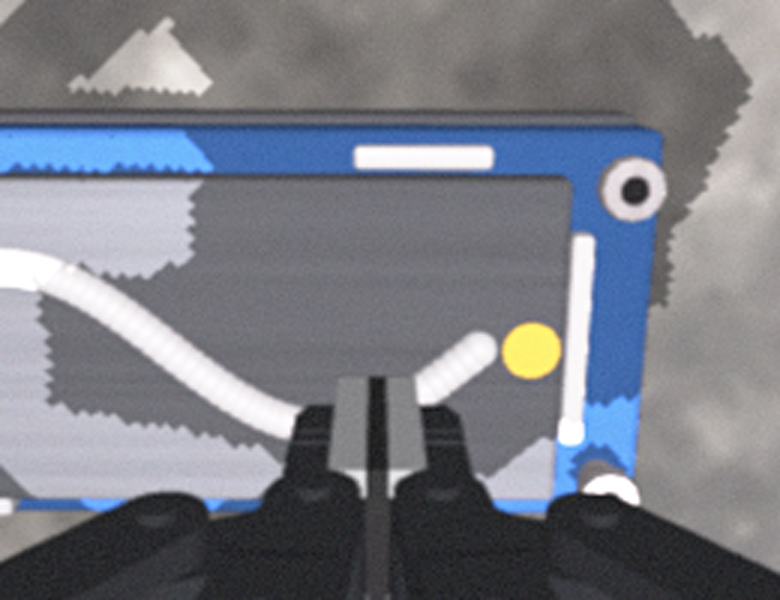

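The finger sits on the bead at seam_2, platen down 5.3 mm. Continuing to seam_3, then seam_4.

{"api": "servo_tool", "payload": {"steps": [[-0.8, -2.3, 0, 0, 0, 0], [-1.5, -4.6, 0, 0, 0, 0], [-1.9, -6.9, 0, 0, 0, 0], [-2, -9.2, 0, 0, 0, 0], [-1.9, -11.5, 0, 0, 0, 0], [-1.5, -13.8, 0, 0, 0, 0], [-0.9, -16.1, 0, 0, 0, 0], [0, -18.3, 0, 0, 0, 0]]}}

```text
clock: 10.55
position: [0.5677, 0.1108, 0.0074]
ee_rot: [-0.0, 0.91, 0.415, -0.001]
contact_force: [1.7, -3.2, 4.4]
width: 0.0001
```

{"api": "servo_tool", "payload": {"steps": [[1.1, -2.3, 0, 0, 0, 0], [2.4, -4.6, 0, 0, 0, 0], [3.9, -6.9, 0, 0, 0, 0], [5.5, -9.2, 0, 0, 0, 0], [7.2, -11.5, 0, 0, 0, 0], [9.1, -13.8, 0, 0, 0, 0], [11, -16.1, 0, 0, 0, 0], [13, -18.4, 0, 0, 0, 0]]}}

```text
clock: 11.35
position: [0.5628, 0.1329, 0.0074]
ee_rot: [-0.0, 0.91, 0.415, -0.0]
contact_force: [1.5, -3.3, 5.4]
width: 0.0001
```

```bash
python3 probe.py p6 5
cat > pos.py <<'E'
from h import *
from rig import telemetry
s=telemetry.get_state()
c=np.array([.5631,.1327]); t=np.radians(139.1); ex=np.array([np.cos(t),np.sin(t)]); ey=np.array([-ex[1],ex[0]])
L=s['position'][:2]-c; x=L@ex; print('plate xy',x,L@ey,'want y',.015*np.sin(2*np.pi*(x+.055)/.11),s['ee_rot'])
E
python3 pos.py
```

```text
11.6 [0.5628 0.1334 0.0074] F [ 0.36 -2.21  4.67] sd [0.59 0.9  0.5 ]
plate z 0.0419 4095 bench 0.0011 rel (base 46) 40.8
plate xy 0.0006861308018774107 -0.00026694625809276347 want y -0.0005877250128158497 [-6.28570081e-04  9.09932029e-01  4.14756927e-01  1.02630676e-05]
```

View pics/p6.png

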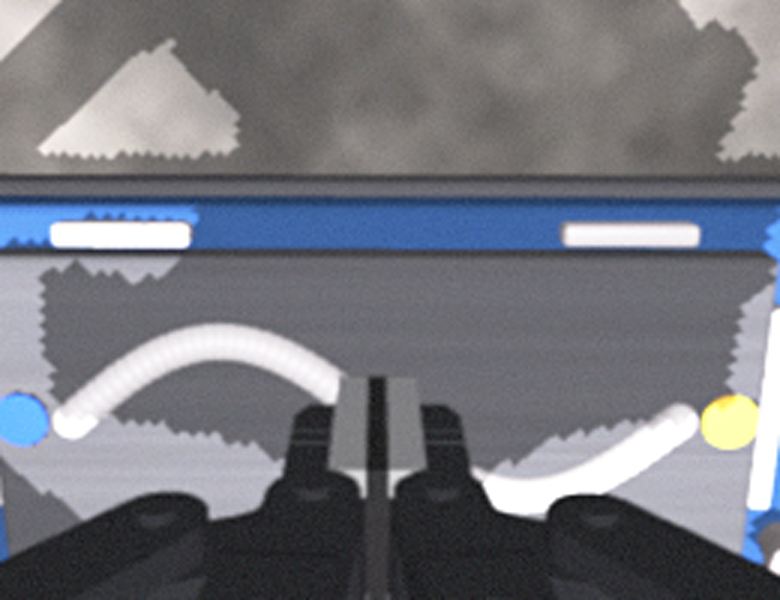

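On the bead at mid-plate, platen down 5.2 mm. Continuing.

{"api": "servo_tool", "payload": {"steps": [[1.9, -2.3, 0, 0, 0, 0], [3.8, -4.6, 0, 0, 0, 0], [5.7, -6.9, 0, 0, 0, 0], [7.5, -9.2, 0, 0, 0, 0], [9.1, -11.5, 0, 0, 0, 0], [10.6, -13.8, 0, 0, 0, 0], [11.9, -16.1, 0, 0, 0, 0], [12.9, -18.3, 0, 0, 0, 0]]}}

```text
clock: 12.4
position: [0.5579, 0.1548, 0.0076]
ee_rot: [0.0, 0.91, 0.415, 0.0]
contact_force: [0.9, -3.0, 5.0]
width: -0.0001
```

{"api": "servo_tool", "payload": {"steps": [[0.9, -2.3, 0, 0, 0, 0], [1.5, -4.6, 0, 0, 0, 0], [1.9, -6.9, 0, 0, 0, 0], [2, -9.2, 0, 0, 0, 0], [1.9, -11.5, 0, 0, 0, 0], [1.5, -13.8, 0, 0, 0, 0], [0.9, -16.1, 0, 0, 0, 0], [0, -18.4, 0, 0, 0, 0]]}}

```text
clock: 13.2
position: [0.5441, 0.1669, 0.0077]
ee_rot: [-0.0, 0.91, 0.415, 0.001]
contact_force: [3.8, -0.9, 4.5]
width: -0.0002
```

```bash
python3 probe.py p7 5; python3 pos.py
```

```text
13.45 [0.5435 0.167  0.0075] F [ 2.56 -0.21  4.64] sd [0.85 0.43 0.31]
plate z 0.0433 4128 bench 0.001 rel (base 46) 42.24
plate xy 0.037274718991334437 -0.013086570873422793 want y -0.012722110040503443 [-4.87401825e-04  9.09906933e-01  4.14812169e-01 -2.82857019e-05]
```

View pics/p7.png

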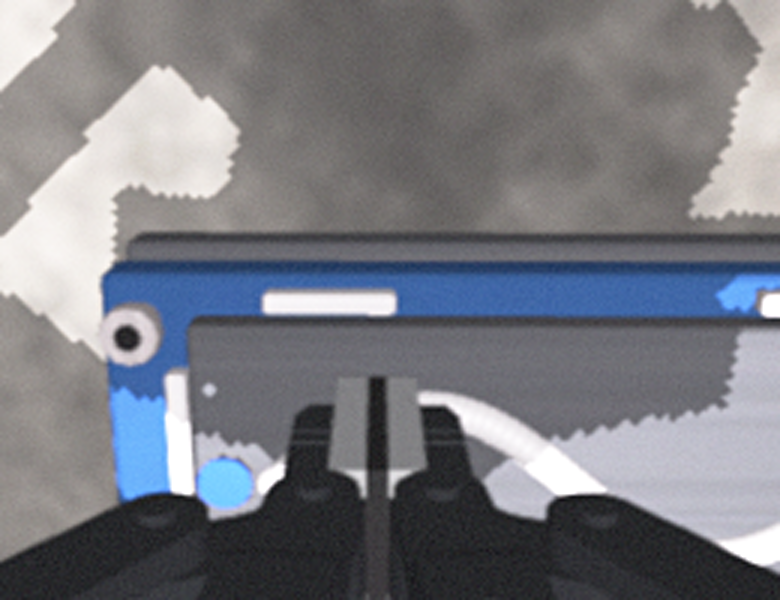

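{"api": "servo_tool", "payload": {"steps": [[-1.1, -2.3, 0, 0, 0, 0], [-2.4, -4.6, 0, 0, 0, 0], [-3.8, -6.9, 0, 0, 0, 0], [-5.5, -9.1, 0, 0, 0, 0], [-7.2, -11.4, 0, 0, 0, 0], [-9.1, -13.7, 0, 0, 0, 0], [-11, -16, 0, 0, 0, 0], [-12.5, -17.8, 0, 0, 0, 0]]}}

```text
clock: 14.25
position: [0.5218, 0.1688, 0.0075]
ee_rot: [-0.0, 0.91, 0.415, -0.0]
contact_force: [3.5, -0.0, 4.4]
width: -0.0001
```

```bash
python3 probe.py p8 5; python3 pos.py
```

```text
14.5 [0.5214 0.1688 0.0073] F [2.73 0.23 4.57] sd [0.42 0.46 0.41]
plate z 0.0418 4143 bench 0.001 rel (base 46) 40.79
plate xy 0.05515339233041236 2.1347630329246823e-05 want y 0.00013142455981154203 [-3.47557900e-04  9.09856887e-01  4.14921574e-01 -6.41785484e-04]
```

View pics/p8.png

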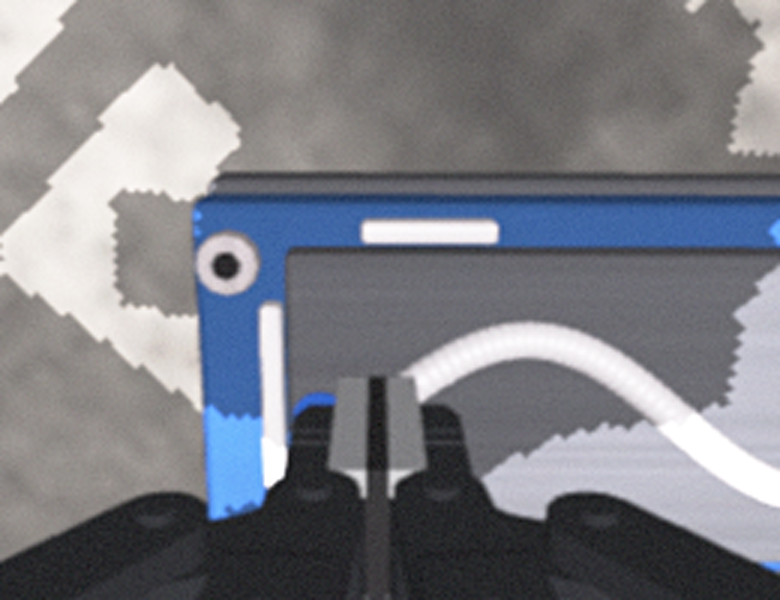

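At seam_7 beside the blue dot, 4.6 N, platen down 5.2 mm. Lifting straight off.

{"api": "servo_tool", "payload": {"steps": [[0, 0, -2, 0, 0, 0], [0, 0, -4, 0, 0, 0], [0, 0, -6, 0, 0, 0], [0, 0, -9, 0, 0, 0], [0, 0, -18, 0, 0, 0], [0, 0, -35, 0, 0, 0], [0, 0, -65, 0, 0, 0], [0, 0, -95, 0, 0, 0]]}}

```text
clock: 15.3
position: [0.5209, 0.1685, 0.1032]
ee_rot: [-0.0, 0.91, 0.415, -0.001]
contact_force: [0.6, -0.7, 0.4]
width: -0.0003
```

{"api": "servo_tool", "payload": {"steps": [[0, 0, -15, 0, 0, 0], [0, 0, -25, 0, 0, 0], [0, 0, -25, 0, 0, 0], [0, 0, -25, 0, 0, 0], [0, 0, -25, 0, 0, 0], [0, 0, -25, 0, 0, 0], [0, 0, -25, 0, 0, 0], [0, 0, -25, 0, 0, 0]]}}

```text
clock: 16.1
position: [0.5219, 0.1687, 0.127]
ee_rot: [-0.0, 0.91, 0.415, -0.0]
contact_force: [-0.4, 0.2, -0.3]
width: -0.0001
```

```bash
python3 probe.py p9 5
python3 - <<'E'
from h import *
from rig import telemetry,cams,spotter
s=telemetry.get_state(); print(s['clock'],s['position'],s['qd'].round(3),s['contact_force'])
im,d=cams.get_image('wrist'); cv2.imwrite('pics/w9.png',im[:,:,::-1]); np.savez('w9.npz',im=im,d=d,pos=s['position'],rot=s['ee_rot'])
r=spotter.outline_of('bead','wrist'); print([(x['conf'],x['rect']) for x in r]); np.save('m_bead9.npy',r[0]['region'])
E
python3 fit.py w9.npz m_bead9.npy
```

```text
16.35 [0.5222 0.1688 0.1275] F [-0.12  0.04  0.09] sd [0.54 0.48 0.35]
plate z 0.0471 1397 bench 0.0011 rel (base 46) 46.0
16.35 [0.52216561 0.16877109 0.12748222] [-0.    -0.001 -0.     0.     0.002 -0.002] [ 0.20686171 -0.86927209 -1.01986826]
[(0.87, [251.3, 167.5, 127.4, 38.8])]
bead px 948 extent along 0.11453636183981339
bead fit [0.56271095 0.13311289] 138.77726315263106 rms mm 1.8642112944727547
yellow [0.61107651 0.08965643] 102 expect [0.61084877 0.09093765]
bolt off mm [ 0.38 -0.79] 112
bolt off mm [ 0.12 -0.85] 92
bolt off mm [-0.24  0.38] 62
bolt off mm [-0.6  0.1] 60
bolt centre [0.56262415 0.13282332] ang 138.650539218135
seam [[np.float64(0.6041), np.float64(0.0969)], [np.float64(0.5817), np.float64(0.0992)], [np.float64(0.5679), np.float64(0.1113)], [np.float64(0.5627), np.float64(0.1331)], [np.float64(0.5575), np.float64(0.155)], [np.float64(0.5437), np.float64(0.167)], [np.float64(0.5213), np.float64(0.1694)]]
```

View pics/w9.png

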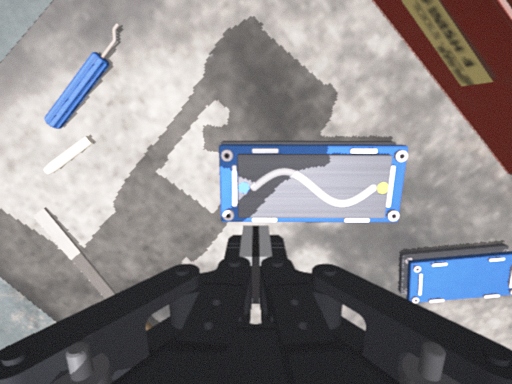

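The platen is back up (46.0 mm), the plate sits in its ledges (px ~(313,187), moved about 1 mm at most), and the hand is clear. Handing in.

```bash
python3 -c "
from rig import sign_off; print(sign_off())"
```

```text
the job is handed in; nothing more can be done
None
```

I felt the weld in one pass along its curve from the yellow end to the blue end, lifted the hand straight off, and handed the job in at about 16.4 s of the 56 s. No verdict was reported.

- **During the pass:** Where I stopped to check (points 1, 2, 4, 6 and 7) the force was about 4.5 N. Each segment ended at 4.4 to 5.4 N. The fingers stayed within about 1 mm of the fitted bead line.
- **Platen travel:** It was down about 5 mm at points 1, 2, 4 and 7. At point 6 the depth picture suggested only 3.8 mm. The force there was unchanged, so I put that down to the fingers and bead covering part of the strip I measure. I did not confirm it.
- **After lifting:** The platen was back up (plate top at 46.0 mm), the plate had moved less than 1 mm by the fit, and the force read about zero. I did not measure the other things on the bench again, but the hand did not come near them.
- **Mismatch with the description:** The closed fingertips end about 36 mm behind the reported tool point, not at it. There was no contact at the expected height. I found the real contact height by probing at point 1, outside the zone where losing touch counts.

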